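# Line up hose couplings by size on the stock strip

### The arm

A 6-joint arm with a two-finger parallel gripper is mounted at the origin on the work surface. World frame = base frame: x ahead of the robot, y to its left, z up, the work surface at z = 0. Lengths are in m, angles in degrees, forces in N, time in s.
With the tool pointing down it reaches from about 0.25 to 0.775 m from the base axis. Payload 8.9 kg.
Tool frame: the origin (TCP) lies on the centre line of the jaws, within the pads' length; the fingertips stand 22 mm ahead of it and the grasp point (between the pads) lies 3 mm ahead of it; z points along the fingers, y is the line along which they close (so a half turn about z gives the same grasp; the last joint's range is limited). The gripper opens to 85 mm and grips with 20 to 120 N. Pads are 22 mm wide; open, the fingers measure 114 mm over their backs; the gripper's body (76 mm by 85 mm) begins 54 mm behind the grasp point. The pads swing forward as they close: fully open they stand 13 mm farther back than shut.
Start: joints at [-74.674, 16.656, -8.789, 64.555, 0, 82.019], TCP at [0.208, -0.482, 0.253] pointing down, gripper open.
Joint ranges: [-144.48, 144.48], [-52.06, 99.96], [-74.48, 78.29], [-112.23, 115.85], [-86.99, 84.42], [-180, 180]. Speed limits (degrees/s): [127.2, 127.2, 159.86, 180, 180, 180].

### API

Orientations are given as [roll, pitch, yaw] about the fixed x, y, z axes, in that order (R = Rz(yaw) Ry(pitch) Rx(roll)).
In Python, from workcell import arm, viewer, order gives the robot as it stands.
- The arm moves only by the tool jog_arm, never from a script. Its argument "series" is a list of rows, each an object with "gripper": the opening, from 0 (shut) to 1 (fully open); "delta_pos": the shift along the tool's x, y, z in cm, a list of three; "rotation": the turn, a rotation vector about the tool's x, y, z in degrees, a list of three. A call has 1 to 8 rows; each row shifts and turns the commanded pose from where the row before left it, along the tool's axes as they then stand; what a row does not reach is not made up. A row lasts 1/10 s, in which the tool goes at most 50 mm and 8.59 degrees, less where a joint would pass 70% of its speed; a pose out of reach is approached as far as the arm can. A call with a gripper value outside its range is refused whole. The fingers move at their own pace and stop on an object; "grip_force" is the grip in N (left out, the last holds). Time passes only in rows, so rows that do not move let the fingers close. It gives the time, the measured TCP pose, the force, the opening and the grip force at its end, in the units of the state.
- arm.get_state(): the state, without advancing time (a new reading comes with each control period).
- viewer.get_image(name): name is "scene" or "top" or "wrist"; returns a dict with "color" (420x560x3 uint8, red, green, blue), "fx", "fy", "cx", "cy" (pixels), "k1" (the pictures are not rectified: a ray, as slopes to the right and down, at radius r is drawn at 1 + k1 r^2 times it, then the intrinsics apply), "extrinsics" (4x4, takes a point from camera to world coordinates). Camera axes: x right, y down, z forward; pixel columns grow to the right and rows downward; lengths in m; the calibration is good to about 2 mm. A picture is of the moment at which its call begins. There is no depth.
- order.close_job(): hands the job in; it is judged then, once.
The state is a dict: "time": time; "qpos": joint angles; "joint_velocities": joint speeds; "joint_efforts": joint torques, N m; "tcp_pos": TCP position; "orientation": TCP orientation; "contact_force": force on the tool from outside, world axes, zero at the start; "ft_torque": the same for the moment, N m; "width": finger opening in m; "gripper_force": force on a finger pad.
Only numpy, scipy, OpenCV 4.12 (cv2) and the standard library are available. Lean on these libraries where they do the work, as an engineer would, in place of code of your own. Each camera call takes 0.05 s, during which the arm holds its last target. There are 200 camera calls.

### The job

Stand the four brass hose couplings on the black strip in order of size, one upright at the centre of each white mark: the largest next to the red end, getting smaller towards the grey end. Do not disturb the small amber glass bottle that stands among them.

Things in the scene. Friction and masses are not known exactly. Their poses are not given: they have to be found in the camera images.
- coupling_tiny: the smallest of four loose brass hose couplings, standing upright: a hexagonal foot 36 mm across flats (42 mm across corners) and 14 mm high, above it a round ribbed barrel 26 mm in diameter up to the top, 45 mm above the underside, with a dark bore seen in its top; about 120 g. Origin at the centre of its underside, z up its axis.
- coupling_small: the second smallest of four loose brass hose couplings, standing upright: a hexagonal foot 42 mm across flats (49 mm across corners) and 18 mm high, above it a round ribbed barrel 32 mm in diameter up to the top, 60 mm above the underside, with a dark bore seen in its top; about 180 g. Origin at the centre of its underside, z up its axis.
- coupling_medium: the second largest of four loose brass hose couplings, standing upright: a hexagonal foot 48 mm across flats (55 mm across corners) and 22 mm high, above it a round ribbed barrel 38 mm in diameter up to the top, 75 mm above the underside, with a dark bore seen in its top; about 270 g. Origin at the centre of its underside, z up its axis.
- coupling_large: the largest of four loose brass hose couplings, standing upright: a hexagonal foot 54 mm across flats (62 mm across corners) and 26 mm high, above it a round ribbed barrel 44 mm in diameter up to the top, 90 mm above the underside, with a dark bore seen in its top; about 380 g. Origin at the centre of its underside, z up its axis.
- mark_1: one of four like white round marks, 74 mm in diameter with a black centre dot, flat in a straight row, 85 mm apart, mark_1 to mark_4 in that order, on a fixed black strip (110 by 370 mm, top 10 mm above the table). Origin at the mark's centre on the strip's top surface (z about 10 mm); y axis along the row towards mark_4, x across the strip.
- mark_2: white round mark, 74 mm in diameter with a black centre dot, flat on the strip: between mark_1 and mark_3. Origin at the mark's centre on the strip's top surface (z about 10 mm); y axis along the row towards mark_4, x across the strip.
- mark_3: white round mark, 74 mm in diameter with a black centre dot, flat on the strip: between mark_2 and mark_4. Origin at the mark's centre on the strip's top surface (z about 10 mm); y axis along the row towards mark_4, x across the strip.
- mark_4: white round mark, 74 mm in diameter with a black centre dot, flat on the strip: last in the row, at the other end from mark_1. Origin at the mark's centre on the strip's top surface (z about 10 mm); y axis along the row towards mark_4, x across the strip.
- red_end: the red end cap of the strip (the other is grey), fixed, 110 mm across the strip, 26 mm along it, 18 mm high; at the mark_1 end in some starts, at the mark_4 end in others, its centre 70.5 mm beyond the centre of the last mark. Origin at the centre of its underside.
- glass_bottle: a small closed amber glass bottle with a black cap, 38 mm in diameter, 75 mm high, loose. It, a blue pot (45 mm high) and a yellow tape roll (25 mm high) stand between the couplings in one rough row along y, neighbours at least 80 mm apart centre to centre in y; the table is free on the near and far side (x) of each. Origin at the centre of its underside, z up.
Not all that is in view belongs to the job. Leave any purple look-alike of the coupling_medium alone.

How it is judged (in metres and radians):
At the end, for the whole second after the job is handed in: From the red end to the grey end the couplings stand largest, second largest, second smallest, smallest, each within 15 mm of the centre of its mark, upright within 0.1 rad, resting on the strip, released and still (((horizontal distance between red_end and mark_1 below 0.1 m and horizontal distance between coupling_large and mark_1 below 0.015 m and horizontal distance between coupling_medium and mark_2 below 0.015 m and horizontal distance between coupling_small and mark_3 below 0.015 m and horizontal distance between coupling_tiny and mark_4 below 0.015 m) or (horizontal distance between red_end and mark_4 below 0.1 m and horizontal distance between coupling_large and mark_4 below 0.015 m and horizontal distance between coupling_medium and mark_3 below 0.015 m and horizontal distance between coupling_small and mark_2 below 0.015 m and horizontal distance between coupling_tiny and mark_1 below 0.015 m)) and angle between each of coupling_tiny, coupling_small, coupling_medium, coupling_large's own z axis and vertical below 0.1 rad and height (world z) of coupling_tiny between 0.005 and 0.016 m and linear speed of each of coupling_tiny, coupling_small, coupling_medium, coupling_large below 0.02 m/s and angular speed of each of coupling_tiny, coupling_small, coupling_medium, coupling_large below 0.2 rad/s and contact force between each of coupling_tiny, coupling_small, coupling_medium, coupling_large and the fingers below 0.1 N and height (world z) of coupling_small between 0.005 and 0.016 m and height (world z) of coupling_medium between 0.005 and 0.016 m and height (world z) of coupling_large between 0.005 and 0.016 m); the robot touches nothing.
It fails at once if the amber glass bottle is shifted by more than 20 mm or tipped by more than 0.3 rad (distance of glass_bottle from where it was at the start of the episode above 0.02 m or angle between glass_bottle's own z axis and vertical above 0.3 rad).
It also fails if it takes over 99 s, if anything falls off the work surface, if the arm or the gripper's body presses on something with over 40 N, if the wrist force passes 120 N, or if a joint passes its speed limit or range.

## Working session

There is one attempt and no reset: what is moved stays moved. The work goes in short steps, Python scripts to look and compute and a tool call to move; the robot and the scene stay as the last step left them, time stands still between calls to the robot, and variables do not carry over. Pictures are saved under pics/ and viewed, at most 14 in all, crops included, and the job is handed in when it is done.

Besides the shell and the picture viewer there is one more tool, called after ">>>" as name([rows], argument=value, ...), one row to a line, values as JSON. jog_arm: Moves the arm, as the interface text tells. Its arguments: {"type":"object","properties":{"series":{"type":"array"},"grip_force":{"type":"number"}},"required":["series"]}

```bash
ls; mkdir -p pics
python3 - <<'E'
from workcell import arm, viewer, order
import cv2,numpy as np
print(arm.get_state())
for n in("top","scene"):
    d=viewer.get_image(n); cv2.imwrite(f"pics/{n}0.png",d["color"][:,:,::-1])
    print(n,d["fx"],d["fy"],d["cx"],d["cy"],d["k1"]);print(np.round(d["extrinsics"],4).tolist())
E
```

```text
pics
{'time': 0.0, 'qpos': array([-7.46744953e+01,  1.66903556e+01, -8.83070317e+00,  6.45542271e+01,
        2.59372358e-03,  8.20181739e+01]), 'joint_velocities': array([ 0.01745805, -0.02413776, -0.020633  , -0.03328098, -0.0433787 ,
       -0.00191319]), 'joint_efforts': array([ 4.79858827e-04, -5.37146330e+01,  3.31366467e+01,  1.61416002e-02,
       -1.32439063e-04, -1.53243327e-06]), 'tcp_pos': array([ 0.20762757, -0.48176118,  0.25272173]), 'orientation': array([-1.79925804e+02, -1.30227085e-02,  2.33073206e+01]), 'contact_force': array([0.22988857, 0.4413896 , 0.23117083]), 'ft_torque': array([-0.03487082,  0.01812264, -0.0032908 ]), 'gripper_force': 0.0, 'width': 0.08538707366496351}
top 436.66966493049284 436.66966493049284 285.4977280376448 202.76699194277438 -0.09602845495914905
[[-0.0174, -0.9941, 0.1074, 0.4205], [-0.9998, 0.0179, 0.0038, 0.0407], [-0.0057, -0.1073, -0.9942, 1.1066], [0.0, 0.0, 0.0, 1.0]]
scene 546.2494139091832 546.2494139091832 271.77034752447304 206.25983696498196 -0.20388769601792178
[[0.6708, 0.5977, -0.4391, 0.9769], [0.7415, -0.551, 0.3828, -0.3825], [-0.0132, -0.5824, -0.8128, 0.9108], [0.0, 0.0, 0.0, 1.0]]
```

View pics/top0.png

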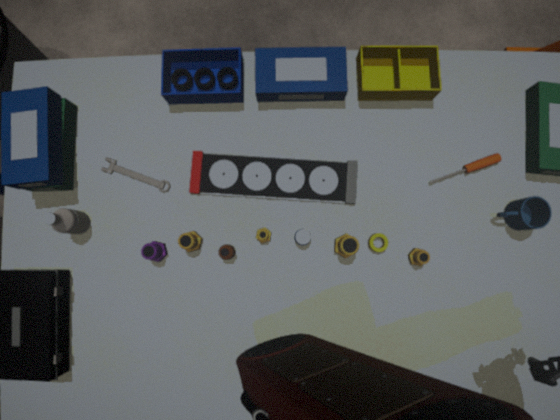

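View pics/scene0.png

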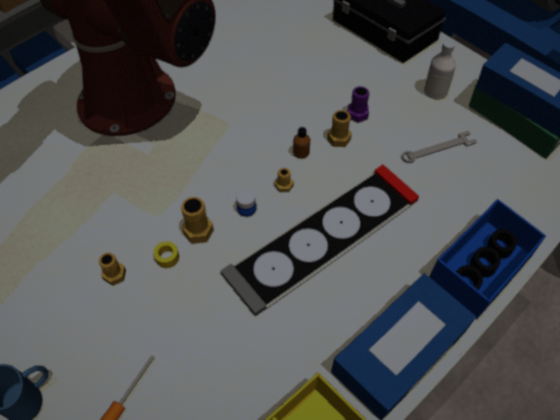

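Top view: red cap at the left (+y, pixel 197,172) and grey cap at 351,182. The row from the left is purple look-alike (153,250), medium (190,240), bottle (227,252), tiny (263,234), pot (303,237), large (346,245), tape (378,243), small (419,257). The scene view shows the same order.

```bash
cat > h.py <<'E'
from workcell import arm, viewer, order
import cv2, numpy as np
def ray(d,uv):
    K=np.array([[d["fx"],0,d["cx"]],[0,d["fy"],d["cy"]],[0,0,1.]])
    n=cv2.undistortPoints(np.array(uv,float).reshape(-1,1,2),K,np.array([d["k1"],0,0,0,0.])).reshape(-1,2)
    E=np.array(d["extrinsics"]); return E[:3,3],np.c_[n,np.ones(len(n))]@E[:3,:3].T
def plane(d,uv,z):
    o,r=ray(d,uv); return (o+r*((z-o[2])/r[:,2:]))[:,:2]
def pix(d,P):
    E=np.array(d["extrinsics"]); p=(np.atleast_2d(P)-E[:3,3])@E[:3,:3]; n=p[:,:2]/p[:,2:]
    n=n*(1+d["k1"]*(n**2).sum(1,keepdims=True)); return n*[d["fx"],d["fy"]]+[d["cx"],d["cy"]]
def brass(d):
    h=cv2.cvtColor(d["color"],cv2.COLOR_RGB2HSV); return cv2.inRange(h,(10,110,45),(32,255,255))
def bores(d):
    """(bore centroid, bore area, blob area) of brass blobs with a hole"""
    c,hi=cv2.findContours(brass(d),cv2.RETR_CCOMP,cv2.CHAIN_APPROX_NONE); out=[]
    for i,k in enumerate(c):
        if hi[0][i][3]>=0 and cv2.contourArea(k)>6:
            m=cv2.moments(k); out.append((m["m10"]/m["m00"],m["m01"]/m["m00"],m["m00"],cv2.contourArea(c[hi[0][i][3]])))
    return np.array(out)
def whites(d):
    g=cv2.inRange(cv2.cvtColor(d["color"],cv2.COLOR_RGB2HSV),(0,0,110),(180,70,255))
    c,_=cv2.findContours(g,cv2.RETR_LIST,cv2.CHAIN_APPROX_NONE); out=[]
    for k in c:
        a=cv2.contourArea(k)
        if 300<a<3000 and len(k)>5:
            (x,y),(p,q),_=cv2.fitEllipse(k)
            if abs(np.pi*p*q/4/a-1)<.1 and min(p,q)/max(p,q)>.6: out.append((x,y,a))
    return np.array(out)
E
python3 - <<'E'
from h import *
np.set_printoptions(precision=4,suppress=True)
D={n:viewer.get_image(n) for n in("top","scene")}
B={}
for n,d in D.items():
    w=whites(d); print(n,"marks",np.c_[w,plane(d,w[:,:2],.01)])
    B[n]=bores(d); print(B[n])
    for h in(.045,.06,.075,.09): print(h,plane(d,B[n][:,:2],h).tolist())
t=D["top"]["color"][205:285,130:450,::-1]
s=D["scene"]["color"][70:300,80:400,::-1]
cv2.imwrite("pics/c1.png",np.vstack([cv2.resize(t,None,fx=2.5,fy=2.5,interpolation=3),cv2.resize(s,(800,575),interpolation=3)[:400]]))
E
```

```text
top marks [[ 417.6271  257.8887  378.5       0.3936   -0.2848]
 [ 227.2078  253.2598  321.        0.4144    0.193 ]
 [ 155.3688  252.7651  550.5       0.4179    0.3755]
 [ 345.6059  248.3162  638.        0.4215   -0.1036]
 [ 377.2219  243.008   387.5       0.4332   -0.1836]
 [ 191.0288  243.0984  511.5       0.4411    0.2844]
 [  73.0863  224.6954 1108.5       0.4918    0.5941]
 [ 522.9342  216.8983 1863.        0.4911   -0.5687]
 [ 323.2496  179.7497  579.5       0.596    -0.0521]
 [ 289.6843  177.628   584.        0.603     0.0331]
 [ 256.4642  175.5774  579.        0.6098    0.1176]
 [ 223.2105  173.5132  573.5       0.6169    0.2025]]
[[ 423.2935  256.8657   67.      219.    ]
 [ 414.8587  257.3913   46.      219.    ]
 [ 377.9414  242.3258  111.      247.5   ]
 [ 338.75    246.9167   24.      367.    ]
 [ 349.3063  245.1369  179.      367.    ]
 [ 194.6267  243.2711   37.5     295.5   ]
 [ 185.1948  240.551   109.5     295.5   ]
 [ 262.425   234.4625   40.      129.5   ]
 [ 370.7778   96.2444    7.5    4179.    ]
 [ 435.3846   85.8974   13.     4179.    ]
 [ 397.       83.5     
[... 9361 characters left out ...]
.8934386985214741, -0.15979720234490602], [0.4098288925113187, -0.2869208269366027], [0.4748424319189479, -0.19916741055226433], [0.45073601739849034, -0.1322403047859903], [0.42136439015786786, -0.0982780987308714], [0.4789813321688874, 0.08465177343567998], [0.44768114994830777, 0.2828880231563316]]
0.09 [[0.8986694242407783, -0.1697977342051866], [0.904498824331348, -0.1637171729593543], [0.8949360351016457, -0.1637947958162272], [0.42000559848749575, -0.28863692635408467], [0.4838523366490627, -0.20245842492617544], [0.4601785611566729, -0.13673246327718763], [0.4313340679803622, -0.10337977863414999], [0.48791695584904005, 0.07626704195990242], [0.4571785195655329, 0.27094553578391684]]
```

View pics/c1.png

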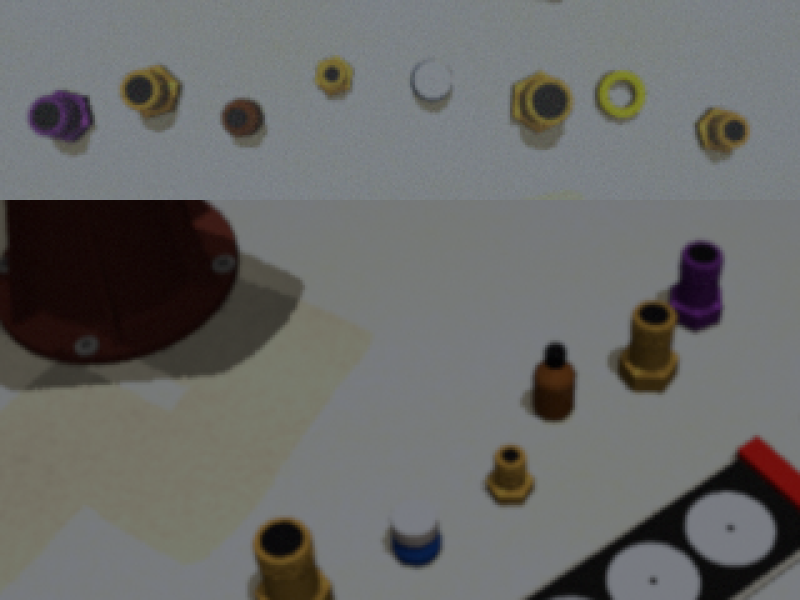

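Both views agree on the positions to within about 3 mm:

| Item | x (m) | y (m) |
|---|---|---|
| Large | .430 | -.1025 |
| Medium | .447 | .2835 |
| Small | .398 | -.2845 |
| Tiny | .460 | .102 |
| Mark for large (red end) | .618 | .202 |
| Mark for medium | .611 | .117 |
| Mark for small | .604 | .032 |
| Mark for tiny | .597 | -.053 |

I'll turn the tool to yaw 90 first, so tool x = +y, tool y = +x and tool z = down.

>>> jog_arm([
  {"gripper": 1,"delta_pos": [0,0,0.6],"rotation": [0,0,-8.34]},
  {"gripper": 1,"delta_pos": [0,0,0.6],"rotation": [0,0,-8.34]},
  {"gripper": 1,"delta_pos": [0,0,0.6],"rotation": [0,0,-8.34]},
  {"gripper": 1,"delta_pos": [0,0,0.6],"rotation": [0,0,-8.34]},
  {"gripper": 1,"delta_pos": [0,0,0.6],"rotation": [0,0,-8.34]},
  {"gripper": 1,"delta_pos": [0,0,0.6],"rotation": [0,0,-8.34]},
  {"gripper": 1,"delta_pos": [0,0,0.6],"rotation": [0,0,-8.34]},
  {"gripper": 1,"delta_pos": [0,0,0.6],"rotation": [0,0,-8.34]},
], grip_force=60)

```text
time: 1.0
tcp_pos: [0.2077, -0.482, 0.2049]
orientation: [-180.0, -0.0, 90.4]
contact_force: [0.3, 0.0, 0.8]
width: 0.0856
gripper_force: 0.0
```

>>> jog_arm([
  {"gripper": 1,"delta_pos": [4.0,2.3,0],"rotation": [0,0,0.4]},
  {"gripper": 1,"delta_pos": [4.0,2.3,0],"rotation": [0,0,0]},
  {"gripper": 1,"delta_pos": [4.0,2.3,0],"rotation": [0,0,0]},
  {"gripper": 1,"delta_pos": [4.0,2.3,0],"rotation": [0,0,0]},
  {"gripper": 1,"delta_pos": [4.0,2.3,0],"rotation": [0,0,0]},
  {"gripper": 1,"delta_pos": [4.0,2.3,0],"rotation": [0,0,0]},
  {"gripper": 1,"delta_pos": [4.0,2.3,0],"rotation": [0,0,0]},
  {"gripper": 1,"delta_pos": [4.0,2.3,0],"rotation": [0,0,0]},
])

```text
time: 1.8
tcp_pos: [0.3941, -0.1615, 0.2054]
orientation: [180.0, 0.0, 89.6]
contact_force: [0.4, -1.1, 1.1]
width: 0.085
gripper_force: 0.0
```

>>> jog_arm([
  {"gripper": 1,"delta_pos": [3.0,1.8,0],"rotation": [0,0,0]},
  {"gripper": 1,"delta_pos": [2.9,1.8,0],"rotation": [0,0,0]},
  {"gripper": 1,"delta_pos": [0,0,0],"rotation": [0,0,0]},
  {"gripper": 1,"delta_pos": [0,0,0],"rotation": [0,0,0]},
])

```text
time: 2.2
tcp_pos: [0.4299, -0.1039, 0.2052]
orientation: [-180.0, 0.0, 89.7]
contact_force: [0.3, -0.1, -0.0]
width: 0.0852
gripper_force: 0.0
```

Run:
```python
from h import *
s=arm.get_state();print(s["tcp_pos"],s["orientation"],s["qpos"])
d=viewer.get_image("wrist");cv2.imwrite("pics/w1.png",d["color"][:,:,::-1])
```

```text
[ 0.42994362 -0.1039109   0.20516726] [-1.79974961e+02  8.11630170e-03  8.97450394e+01] [-2.30613942e+01  9.83468003e+00 -2.54166070e+01  5.47686480e+01
 -1.71871670e-02  6.71935712e+01]
```

View pics/w1.png

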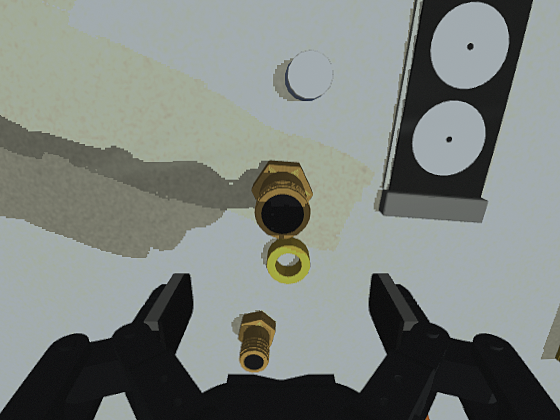

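Wrist view: the large coupling's bore is at (282,213), centred between the fingers (midline about column 281). Descending.

>>> jog_arm([
  {"gripper": 1,"delta_pos": [0.1,0,3.5],"rotation": [0,0,0]},
  {"gripper": 1,"delta_pos": [0,0,3.5],"rotation": [0,0,0]},
  {"gripper": 1,"delta_pos": [0,0,3.5],"rotation": [0,0,0]},
  {"gripper": 1,"delta_pos": [0,0,2.5],"rotation": [0,0,0]},
  {"gripper": 1,"delta_pos": [0,0,1.2],"rotation": [0,0,0]},
  {"gripper": 1,"delta_pos": [0,0,0],"rotation": [0,0,0]},
])

```text
time: 2.85
tcp_pos: [0.4281, -0.104, 0.0619]
orientation: [-179.8, -0.1, 89.5]
contact_force: [-0.2, -0.0, 0.7]
width: 0.0854
gripper_force: 0.0
```

Run:
```python
from h import *
d=viewer.get_image("wrist");cv2.imwrite("pics/w2.png",d["color"][:,:,::-1])
```

```text
(no output)
```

View pics/w2.png

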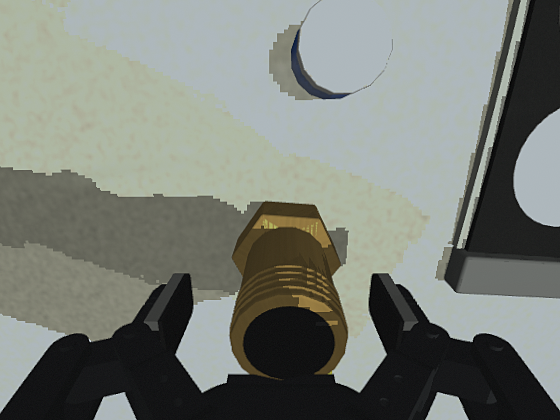

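Wrist view: the barrel, bore at (290,342), stands between the pads. Closing.

>>> jog_arm([
  {"gripper": 0,"delta_pos": [0,0,0],"rotation": [0,0,0]},
  {"gripper": 0,"delta_pos": [0,0,0],"rotation": [0,0,0]},
  {"gripper": 0,"delta_pos": [0,0,0],"rotation": [0,0,0]},
  {"gripper": 0,"delta_pos": [0,0,0],"rotation": [0,0,0]},
  {"gripper": 0,"delta_pos": [0,0,0],"rotation": [0,0,0]},
  {"gripper": 0,"delta_pos": [0,0,0],"rotation": [0,0,0]},
])

```text
time: 3.5
tcp_pos: [0.4306, -0.1038, 0.0642]
orientation: [179.9, 0.1, 89.6]
contact_force: [-0.0, -0.6, 7.3]
width: 0.043
gripper_force: 59.7
```

>>> jog_arm([
  {"gripper": 0,"delta_pos": [0,0,-2],"rotation": [0,0,0]},
  {"gripper": 0,"delta_pos": [0,0,-4],"rotation": [0,0,0]},
  {"gripper": 0,"delta_pos": [0,0,-4],"rotation": [0,0,0]},
  {"gripper": 0,"delta_pos": [0,0,-2],"rotation": [0,0,0]},
  {"gripper": 0,"delta_pos": [2,1.2,0],"rotation": [0,0,0]},
  {"gripper": 0,"delta_pos": [3.8,2.3,0],"rotation": [0,0,0]},
  {"gripper": 0,"delta_pos": [3.8,2.3,0],"rotation": [0,0,0]},
  {"gripper": 0,"delta_pos": [3.8,2.3,0],"rotation": [0,0,0]},
])

```text
time: 4.3
tcp_pos: [0.5122, 0.0315, 0.1835]
orientation: [180.0, 0.0, 89.6]
contact_force: [1.8, -2.0, -4.2]
width: 0.0428
gripper_force: 62.7
```

>>> jog_arm([
  {"gripper": 0,"delta_pos": [3.8,2.3,0],"rotation": [0,0,0]},
  {"gripper": 0,"delta_pos": [3.8,2.3,0],"rotation": [0,0,0]},
  {"gripper": 0,"delta_pos": [3.8,2.3,0],"rotation": [0,0,0]},
  {"gripper": 0,"delta_pos": [3.6,2.3,0],"rotation": [0,0,0]},
  {"gripper": 0,"delta_pos": [2,1.5,0],"rotation": [0,0,0]},
  {"gripper": 0,"delta_pos": [0,0,0],"rotation": [0,0,0]},
  {"gripper": 0,"delta_pos": [0,0,0],"rotation": [0,0,0]},
])

```text
time: 5.0
tcp_pos: [0.6192, 0.1995, 0.1826]
orientation: [-179.9, 0.0, 89.7]
contact_force: [-1.0, -0.1, -3.9]
width: 0.0425
gripper_force: 62.7
```

Run:
```python
from h import *
np.set_printoptions(precision=4,suppress=True)
for i in range(3):
    d=viewer.get_image("wrist"); s=arm.get_state(); print(s["tcp_pos"],s["orientation"],s["width"])
cv2.imwrite("pics/w3.png",d["color"][:,:,::-1])
```

```text
[0.6191 0.1989 0.1829] [-179.9195    0.0363   89.6357] 0.042269029689132064
[0.6191 0.1986 0.1831] [-179.9357    0.0278   89.599 ] 0.042671406855510415
[0.6193 0.1984 0.1833] [-179.9579    0.0192   89.5778] 0.042931575099230804
```

View pics/w3.png

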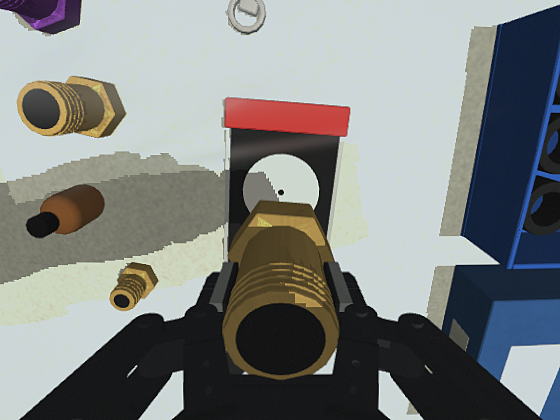

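Wrist view: the large coupling is firmly held (bore at 280,338), with the white mark by the red cap at (281,190) straight ahead of it. Lowering, with a small correction.

>>> jog_arm([
  {"gripper": 0,"delta_pos": [0.2,-0.1,2],"rotation": [0,0,0]},
  {"gripper": 0,"delta_pos": [0,0,3],"rotation": [0,0,0]},
  {"gripper": 0,"delta_pos": [0,0,3],"rotation": [0,0,0]},
  {"gripper": 0,"delta_pos": [0,0,1.5],"rotation": [0,0,0]},
  {"gripper": 0,"delta_pos": [0,0,0.8],"rotation": [0,0,0]},
  {"gripper": 0,"delta_pos": [0,0,0.3],"rotation": [0,0,0]},
  {"gripper": 0,"delta_pos": [0,0,0],"rotation": [0,0,0]},
])

```text
time: 5.85
tcp_pos: [0.6192, 0.201, 0.0779]
orientation: [180.0, -0.0, 89.6]
contact_force: [0.3, 0.3, -4.2]
width: 0.0429
gripper_force: 62.8
```

>>> jog_arm([
  {"gripper": 0,"delta_pos": [0,0,0.2],"rotation": [0,0,0]},
  {"gripper": 0,"delta_pos": [0,0,0],"rotation": [0,0,0]},
])

```text
time: 6.05
tcp_pos: [0.6194, 0.2014, 0.076]
orientation: [179.9, -0.0, 89.6]
contact_force: [-0.5, 0.3, -3.7]
width: 0.0429
gripper_force: 62.8
```

>>> jog_arm([
  {"gripper": 0,"delta_pos": [0,0,0.2],"rotation": [0,0,0]},
  {"gripper": 0,"delta_pos": [0,0,0],"rotation": [0,0,0]},
])

```text
time: 6.25
tcp_pos: [0.6195, 0.2015, 0.0744]
orientation: [179.9, -0.0, 89.6]
contact_force: [-0.5, -0.5, 3.9]
width: 0.043
gripper_force: 63.3
```

The coupling has touched down: the force changed from -3.8 to +3.9 N. Releasing and rising.

>>> jog_arm([
  {"gripper": 1,"delta_pos": [0,0,0],"rotation": [0,0,0]},
  {"gripper": 1,"delta_pos": [0,0,0],"rotation": [0,0,0]},
  {"gripper": 1,"delta_pos": [0,0,0],"rotation": [0,0,0]},
  {"gripper": 1,"delta_pos": [0,0,0],"rotation": [0,0,0]},
  {"gripper": 1,"delta_pos": [0,0,-1],"rotation": [0,0,0]},
  {"gripper": 1,"delta_pos": [0,0,-3],"rotation": [0,0,0]},
  {"gripper": 1,"delta_pos": [0,0,-4],"rotation": [0,0,0]},
  {"gripper": 1,"delta_pos": [0,0,-5],"rotation": [0,0,0]},
])

```text
time: 7.05
tcp_pos: [0.6178, 0.2011, 0.204]
orientation: [-179.9, 0.0, 89.6]
contact_force: [0.6, 0.5, 0.2]
width: 0.0857
gripper_force: 0.0
```

>>> jog_arm([
  {"gripper": 1,"delta_pos": [1.6,-3.4,0],"rotation": [0,0,-0.4]},
  {"gripper": 1,"delta_pos": [1.6,-3.4,0],"rotation": [0,0,0]},
  {"gripper": 1,"delta_pos": [1.7,-3.5,0],"rotation": [0,0,0]},
  {"gripper": 1,"delta_pos": [1.7,-3.5,0],"rotation": [0,0,0]},
  {"gripper": 1,"delta_pos": [1.6,-3.4,0],"rotation": [0,0,0]},
  {"gripper": 1,"delta_pos": [0,0,0],"rotation": [0,0,0]},
  {"gripper": 1,"delta_pos": [0,0,0],"rotation": [0,0,0]},
])

```text
time: 7.75
tcp_pos: [0.4468, 0.284, 0.2043]
orientation: [179.9, -0.0, 90.1]
contact_force: [-0.7, 0.9, 0.4]
width: 0.0859
gripper_force: 0.0
```

Run:
```python
from h import *
np.set_printoptions(precision=4,suppress=True)
for i in range(2):
    d=viewer.get_image("wrist"); s=arm.get_state(); print(s["tcp_pos"],s["orientation"],s["width"])
cv2.imwrite("pics/w4.png",d["color"][:,:,::-1])
print(pix(d,[[.447,.2835,.075],[.447,.2835,.0],[.618,.202,.10],[.618,.202,.01]]))
```

```text
[0.4476 0.2837 0.2041] [179.9105  -0.0241  90.0526] 0.0852726930641409
[0.4479 0.2834 0.2039] [179.9274  -0.0183  90.0058] 0.08559414354916091
[[278.343  208.4298]
 [278.6305 186.0214]
 [473.8772 306.1061]
 [428.8001 258.1594]]
```

View pics/w4.png

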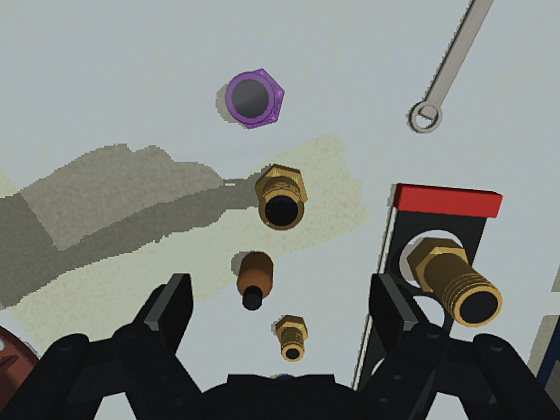

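Wrist view: the medium bore is at (281,210), where it was predicted (278,208). The large coupling's top is at (475,305) against a predicted (474,306), so it stands on its mark. Descending on the medium one.

>>> jog_arm([
  {"gripper": 1,"delta_pos": [0,0,3.5],"rotation": [0,0,0]},
  {"gripper": 1,"delta_pos": [0,0,4],"rotation": [0,0,0]},
  {"gripper": 1,"delta_pos": [0,0,3.5],"rotation": [0,0,0]},
  {"gripper": 1,"delta_pos": [0,0,2.6],"rotation": [0,0,0]},
  {"gripper": 1,"delta_pos": [0,0,1.3],"rotation": [0,0,0]},
  {"gripper": 1,"delta_pos": [0,0,0],"rotation": [0,0,0]},
  {"gripper": 0,"delta_pos": [0,0,0],"rotation": [0,0,0]},
  {"gripper": 0,"delta_pos": [0,0,0],"rotation": [0,0,0]},
])

```text
time: 8.65
tcp_pos: [0.4482, 0.2836, 0.0553]
orientation: [179.9, -0.0, 90.0]
contact_force: [0.2, -0.3, -0.1]
width: 0.0592
gripper_force: 0.0
```

>>> jog_arm([
  {"gripper": 0,"delta_pos": [0,0,0],"rotation": [0,0,0]},
  {"gripper": 0,"delta_pos": [0,0,0],"rotation": [0,0,0]},
  {"gripper": 0,"delta_pos": [0,0,0],"rotation": [0,0,0]},
  {"gripper": 0,"delta_pos": [0,0,0],"rotation": [0,0,0]},
  {"gripper": 0,"delta_pos": [0,0,0],"rotation": [0,0,0]},
])

```text
time: 9.15
tcp_pos: [0.4478, 0.2838, 0.0554]
orientation: [179.9, -0.0, 90.0]
contact_force: [0.1, -0.5, 5.7]
width: 0.0365
gripper_force: 59.3
```

>>> jog_arm([
  {"gripper": 0,"delta_pos": [0,0,-2],"rotation": [0,0,0]},
  {"gripper": 0,"delta_pos": [0,0,-4],"rotation": [0,0,0]},
  {"gripper": 0,"delta_pos": [0,0,-4],"rotation": [0,0,0]},
  {"gripper": 0,"delta_pos": [0,0,-2.5],"rotation": [0,0,0]},
  {"gripper": 0,"delta_pos": [-1.6,1.6,0],"rotation": [0,0,0]},
  {"gripper": 0,"delta_pos": [-2.7,2.7,0],"rotation": [0,0,0]},
  {"gripper": 0,"delta_pos": [-2.7,2.7,0],"rotation": [0,0,0]},
  {"gripper": 0,"delta_pos": [-2.7,2.7,0],"rotation": [0,0,0]},
])

```text
time: 9.95
tcp_pos: [0.5447, 0.1856, 0.1797]
orientation: [180.0, -0.0, 90.1]
contact_force: [1.1, 0.4, -2.7]
width: 0.0367
gripper_force: 61.0
```

>>> jog_arm([
  {"gripper": 0,"delta_pos": [-2.7,2.7,0],"rotation": [0,0,0]},
  {"gripper": 0,"delta_pos": [-2.7,2.7,0],"rotation": [0,0,0]},
  {"gripper": 0,"delta_pos": [-1.5,1.2,0],"rotation": [0,0,0]},
  {"gripper": 0,"delta_pos": [0,0,0],"rotation": [0,0,0]},
  {"gripper": 0,"delta_pos": [0,0,0],"rotation": [0,0,0]},
])

```text
time: 10.45
tcp_pos: [0.6095, 0.1176, 0.179]
orientation: [-179.9, -0.0, 90.0]
contact_force: [-0.7, 0.3, -2.7]
width: 0.0367
gripper_force: 60.9
```

Run:
```python
from h import *
np.set_printoptions(precision=4,suppress=True)
for i in range(3):
    d=viewer.get_image("scene"); s=arm.get_state(); print(s["tcp_pos"],s["orientation"],s["width"])
```

```text
[0.6092 0.1181 0.1792] [-179.9386   -0.0192   90.0453] 0.03688034429977482
[0.6092 0.1184 0.1793] [-179.9547   -0.0163   90.0793] 0.03683117064626606
[0.6092 0.1185 0.1794] [-179.9713   -0.012    90.0961] 0.036801109046677764
```

>>> jog_arm([
  {"gripper": 0,"delta_pos": [-0.1,0.2,2],"rotation": [0,0,0]},
  {"gripper": 0,"delta_pos": [0,0,3.3],"rotation": [0,0,0]},
  {"gripper": 0,"delta_pos": [0,0,3.3],"rotation": [0,0,0]},
  {"gripper": 0,"delta_pos": [0,0,1.5],"rotation": [0,0,0]},
  {"gripper": 0,"delta_pos": [0,0,0.8],"rotation": [0,0,0]},
  {"gripper": 0,"delta_pos": [0,0,0.3],"rotation": [0,0,0]},
  {"gripper": 0,"delta_pos": [0,0,0],"rotation": [0,0,0]},
])

```text
time: 11.3
tcp_pos: [0.6123, 0.117, 0.0679]
orientation: [180.0, -0.0, 90.1]
contact_force: [0.4, -0.9, -3.0]
width: 0.0368
gripper_force: 61.0
```

>>> jog_arm([
  {"gripper": 0,"delta_pos": [0,0,0.2],"rotation": [0,0,0]},
  {"gripper": 0,"delta_pos": [0,0,0],"rotation": [0,0,0]},
])

```text
time: 11.5
tcp_pos: [0.6125, 0.1167, 0.066]
orientation: [179.9, -0.0, 90.0]
contact_force: [-0.2, -0.8, -2.5]
width: 0.0368
gripper_force: 61.0
```

>>> jog_arm([
  {"gripper": 0,"delta_pos": [0,0,0.15],"rotation": [0,0,0]},
  {"gripper": 0,"delta_pos": [0,0,0],"rotation": [0,0,0]},
])

```text
time: 11.7
tcp_pos: [0.6127, 0.1166, 0.0654]
orientation: [179.9, -0.0, 90.0]
contact_force: [-2.8, 0.0, 9.1]
width: 0.0369
gripper_force: 62.0
```

>>> jog_arm([
  {"gripper": 1,"delta_pos": [0,0,0],"rotation": [0,0,0]},
  {"gripper": 1,"delta_pos": [0,0,0],"rotation": [0,0,0]},
  {"gripper": 1,"delta_pos": [0,0,0],"rotation": [0,0,0]},
  {"gripper": 1,"delta_pos": [0,0,0],"rotation": [0,0,0]},
  {"gripper": 1,"delta_pos": [0,0,-1],"rotation": [0,0,0]},
  {"gripper": 1,"delta_pos": [0,0,-3.5],"rotation": [0,0,0]},
  {"gripper": 1,"delta_pos": [0,0,-4.5],"rotation": [0,0,0]},
  {"gripper": 1,"delta_pos": [0,0,-4.5],"rotation": [0,0,0]},
])

```text
time: 12.5
tcp_pos: [0.6116, 0.1166, 0.2008]
orientation: [-180.0, 0.0, 90.0]
contact_force: [0.8, -0.1, 0.7]
width: 0.0854
gripper_force: 0.0
```

>>> jog_arm([
  {"gripper": 1,"delta_pos": [-2.0,-1.0,0],"rotation": [0,0,0]},
  {"gripper": 1,"delta_pos": [-4.0,-2.1,0],"rotation": [0,0,0]},
  {"gripper": 1,"delta_pos": [-4.0,-2.1,0],"rotation": [0,0,0]},
  {"gripper": 1,"delta_pos": [-4.0,-2.1,0],"rotation": [0,0,0]},
  {"gripper": 1,"delta_pos": [-4.0,-2.1,0],"rotation": [0,0,0]},
  {"gripper": 1,"delta_pos": [-4.0,-2.1,0],"rotation": [0,0,0]},
  {"gripper": 1,"delta_pos": [-4.0,-2.1,0],"rotation": [0,0,0]},
  {"gripper": 1,"delta_pos": [-4.0,-2.1,0],"rotation": [0,0,0]},
])

```text
time: 13.3
tcp_pos: [0.4543, -0.185, 0.1997]
orientation: [179.9, 0.0, 90.0]
contact_force: [1.0, -0.5, 0.1]
width: 0.085
gripper_force: 0.0
```

>>> jog_arm([
  {"gripper": 1,"delta_pos": [-4.0,-2.1,0],"rotation": [0,0,0]},
  {"gripper": 1,"delta_pos": [-4.0,-2.1,0],"rotation": [0,0,0]},
  {"gripper": 1,"delta_pos": [-2.1,-1.5,0],"rotation": [0,0,0]},
  {"gripper": 1,"delta_pos": [0,0,0],"rotation": [0,0,0]},
  {"gripper": 1,"delta_pos": [0,0,0],"rotation": [0,0,0]},
])

```text
time: 13.8
tcp_pos: [0.3981, -0.2848, 0.1993]
orientation: [180.0, 0.0, 89.9]
contact_force: [-0.9, 0.1, 0.0]
width: 0.0852
gripper_force: 0.0
```

Run:
```python
from h import *
np.set_printoptions(precision=4,suppress=True)
for i in range(3):
    d=viewer.get_image("wrist"); s=arm.get_state(); print(s["tcp_pos"],s["orientation"],s["width"])
print(pix(d,[[.398,-.2845,.06]])); b=bores(d); b=b[b[:,2]>60]; print(np.c_[b,plane(d,b[:,:2],.06)])
e=viewer.get_image("scene"); cv2.imwrite("pics/s5.png",e["color"][:,:,::-1])
b=bores(e); b=b[b[:,2]>20]
print(np.c_[b,plane(e,b[:,:2],.1),plane(e,b[:,:2],.085)])
```

```text
[ 0.3984 -0.2843  0.1992] [179.9748   0.0008  90.0113] 0.08572218683798671
[ 0.3986 -0.2839  0.1992] [179.9796  -0.0014  90.067 ] 0.08530227839649478
[ 0.3988 -0.2838  0.1991] [179.9833  -0.0013  90.0982] 0.08579818572482785
[[278.5178 205.128 ]]
[[ 281.2715  206.6265  498.5    1731.5       0.4004   -0.2859]]
[[ 349.8862  413.6992   20.5    2314.        0.896    -0.1684    0.8945
    -0.1645]
 [ 165.8962  254.064    75.5     473.        0.4899   -0.2047    0.4808
    -0.2014]
 [ 344.2398  200.4045  126.5     638.5       0.6195    0.1064    0.6129
     0.1155]
 [ 283.5179  171.6012   28.      263.5       0.4935    0.0706    0.4846
     0.079 ]
 [ 378.6173  173.3628  175.5     780.5       0.6203    0.2023    0.6137
     0.2131]]
```

View pics/s5.png

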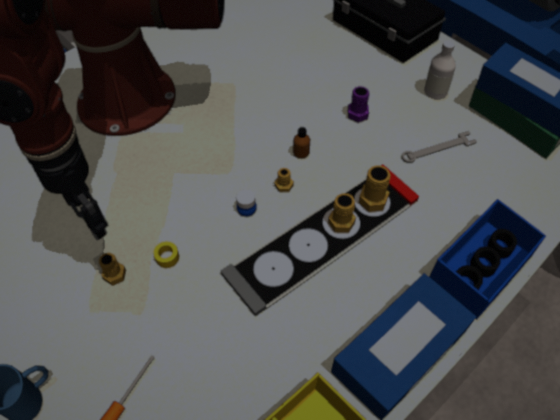

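Scene view: large at (378,173) and medium at (344,200) stand upright on their marks, both within 2 mm. The bottle at (301,144) is untouched, and the gripper is above the small coupling. Descending.

>>> jog_arm([
  {"gripper": 1,"delta_pos": [-0.1,0.1,3.5],"rotation": [0,0,0]},
  {"gripper": 1,"delta_pos": [0,0,4],"rotation": [0,0,0]},
  {"gripper": 1,"delta_pos": [0,0,3.8],"rotation": [0,0,0]},
  {"gripper": 1,"delta_pos": [0,0,2.6],"rotation": [0,0,0]},
  {"gripper": 1,"delta_pos": [0,0,1.3],"rotation": [0,0,0]},
  {"gripper": 1,"delta_pos": [0,0,0],"rotation": [0,0,0]},
  {"gripper": 0,"delta_pos": [0,0,0],"rotation": [0,0,0]},
  {"gripper": 0,"delta_pos": [0,0,0],"rotation": [0,0,0]},
])

```text
time: 14.8
tcp_pos: [0.4001, -0.2858, 0.0478]
orientation: [179.9, 0.1, 90.1]
contact_force: [-0.5, -0.6, 0.1]
width: 0.059
gripper_force: 0.0
```

>>> jog_arm([
  {"gripper": 0,"delta_pos": [0,0,0],"rotation": [0,0,0]},
  {"gripper": 0,"delta_pos": [0,0,0],"rotation": [0,0,0]},
  {"gripper": 0,"delta_pos": [0,0,0],"rotation": [0,0,0]},
  {"gripper": 0,"delta_pos": [0,0,0],"rotation": [0,0,0]},
  {"gripper": 0,"delta_pos": [0,0,0],"rotation": [0,0,0]},
])

```text
time: 15.3
tcp_pos: [0.3997, -0.2859, 0.0477]
orientation: [179.9, 0.1, 90.0]
contact_force: [-1.4, 0.9, 7.4]
width: 0.0306
gripper_force: 58.7
```

>>> jog_arm([
  {"gripper": 0,"delta_pos": [0,0,-2],"rotation": [0,0,0]},
  {"gripper": 0,"delta_pos": [0,0,-4],"rotation": [0,0,0]},
  {"gripper": 0,"delta_pos": [0,0,-4],"rotation": [0,0,0]},
  {"gripper": 0,"delta_pos": [0,0,-2],"rotation": [0,0,0]},
  {"gripper": 0,"delta_pos": [2,1.3,0],"rotation": [0,0,0]},
  {"gripper": 0,"delta_pos": [3.5,2.25,0],"rotation": [0,0,0]},
  {"gripper": 0,"delta_pos": [3.5,2.25,0],"rotation": [0,0,0]},
  {"gripper": 0,"delta_pos": [3.5,2.25,0],"rotation": [0,0,0]},
])

```text
time: 16.1
tcp_pos: [0.4802, -0.1593, 0.1672]
orientation: [180.0, 0.0, 90.0]
contact_force: [0.6, -0.3, -1.6]
width: 0.0304
gripper_force: 59.7
```

>>> jog_arm([
  {"gripper": 0,"delta_pos": [3.5,2.25,0],"rotation": [0,0,0]},
  {"gripper": 0,"delta_pos": [3.5,2.25,0],"rotation": [0,0,0]},
  {"gripper": 0,"delta_pos": [3.5,2.25,0],"rotation": [0,0,0]},
  {"gripper": 0,"delta_pos": [3.5,2.25,0],"rotation": [0,0,0]},
  {"gripper": 0,"delta_pos": [3.5,2.25,0],"rotation": [0,0,0]},
  {"gripper": 0,"delta_pos": [1.8,1.2,0],"rotation": [0,0,0]},
  {"gripper": 0,"delta_pos": [0,0,0],"rotation": [0,0,0]},
  {"gripper": 0,"delta_pos": [0,0,0],"rotation": [0,0,0]},
])

```text
time: 16.9
tcp_pos: [0.6037, 0.0328, 0.1666]
orientation: [-180.0, 0.0, 90.1]
contact_force: [-0.2, -0.1, -2.2]
width: 0.0305
gripper_force: 59.8
```

Run:
```python
from h import *
np.set_printoptions(precision=4,suppress=True)
for i in range(3):
    d=viewer.get_image("scene"); s=arm.get_state(); print(s["tcp_pos"],s["orientation"],s["width"])
```

```text
[0.6035 0.0322 0.1667] [-179.9592    0.0186   90.0245] 0.030460068820099034
[0.6035 0.0318 0.1668] [-179.9654    0.0123   89.9826] 0.030318879651652406
[0.6036 0.0316 0.1669] [-179.9799    0.0112   89.9603] 0.030577479073588473
```

>>> jog_arm([
  {"gripper": 0,"delta_pos": [0,0.1,2],"rotation": [0,0,0]},
  {"gripper": 0,"delta_pos": [0,0,3],"rotation": [0,0,0]},
  {"gripper": 0,"delta_pos": [0,0,3],"rotation": [0,0,0]},
  {"gripper": 0,"delta_pos": [0,0,1.5],"rotation": [0,0,0]},
  {"gripper": 0,"delta_pos": [0,0,0.8],"rotation": [0,0,0]},
  {"gripper": 0,"delta_pos": [0,0,0.4],"rotation": [0,0,0]},
  {"gripper": 0,"delta_pos": [0,0,0],"rotation": [0,0,0]},
])

```text
time: 17.75
tcp_pos: [0.6052, 0.0322, 0.0601]
orientation: [180.0, 0.0, 90.0]
contact_force: [0.3, -0.4, -2.1]
width: 0.0305
gripper_force: 59.9
```

>>> jog_arm([
  {"gripper": 0,"delta_pos": [0,0,0.15],"rotation": [0,0,0]},
  {"gripper": 0,"delta_pos": [0,0,0],"rotation": [0,0,0]},
])

```text
time: 17.95
tcp_pos: [0.6056, 0.0325, 0.059]
orientation: [179.9, 0.0, 90.0]
contact_force: [-0.2, 0.6, -2.5]
width: 0.031
gripper_force: 59.9
```

>>> jog_arm([
  {"gripper": 0,"delta_pos": [0,0,0.15],"rotation": [0,0,0]},
  {"gripper": 0,"delta_pos": [0,0,0],"rotation": [0,0,0]},
])

```text
time: 18.15
tcp_pos: [0.6057, 0.0326, 0.0578]
orientation: [179.9, 0.0, 90.0]
contact_force: [-1.8, -0.6, 5.8]
width: 0.0305
gripper_force: 60.5
```

>>> jog_arm([
  {"gripper": 1,"delta_pos": [0,0,0],"rotation": [0,0,0]},
  {"gripper": 1,"delta_pos": [0,0,0],"rotation": [0,0,0]},
  {"gripper": 1,"delta_pos": [0,0,0],"rotation": [0,0,0]},
  {"gripper": 1,"delta_pos": [0,0,0],"rotation": [0,0,0]},
  {"gripper": 1,"delta_pos": [0,0,-1.2],"rotation": [0,0,0]},
  {"gripper": 1,"delta_pos": [0,0,-4],"rotation": [0,0,0]},
  {"gripper": 1,"delta_pos": [0,0,-4.5],"rotation": [0,0,0]},
  {"gripper": 1,"delta_pos": [0,0,-4.5],"rotation": [0,0,0]},
])

```text
time: 18.95
tcp_pos: [0.6048, 0.0326, 0.2012]
orientation: [180.0, 0.0, 90.0]
contact_force: [1.0, 0.4, -0.2]
width: 0.0855
gripper_force: 0.0
```

>>> jog_arm([
  {"gripper": 1,"delta_pos": [1.4,-2.9,0],"rotation": [0,0,0]},
  {"gripper": 1,"delta_pos": [1.4,-2.9,0],"rotation": [0,0,0]},
  {"gripper": 1,"delta_pos": [1.4,-2.9,0],"rotation": [0,0,0]},
  {"gripper": 1,"delta_pos": [1.4,-2.9,0],"rotation": [0,0,0]},
  {"gripper": 1,"delta_pos": [1.4,-2.9,0],"rotation": [0,0,0]},
  {"gripper": 1,"delta_pos": [0,0,0],"rotation": [0,0,0]},
  {"gripper": 1,"delta_pos": [0,0,0],"rotation": [0,0,0]},
])

```text
time: 19.65
tcp_pos: [0.4604, 0.1027, 0.1998]
orientation: [179.9, 0.0, 90.1]
contact_force: [0.2, -0.1, -0.0]
width: 0.0854
gripper_force: 0.0
```

Run:
```python
from h import *
np.set_printoptions(precision=4,suppress=True)
for i in range(3):
    d=viewer.get_image("wrist"); s=arm.get_state(); print(s["tcp_pos"],s["orientation"],s["width"])
cv2.imwrite("pics/w6.png",d["color"][:,:,::-1])
print(pix(d,[[.460,.1018,.045],[.604,.0323,.07]])); b=bores(d); b=b[b[:,2]>60]; print(np.c_[b,plane(d,b[:,:2],.045)])
```

```text
[0.461  0.1024 0.1997] [179.8874   0.0036  90.0388] 0.08574118717680693
[0.4612 0.1023 0.1994] [179.909    0.0013  90.0145] 0.08520608532246428
[0.4612 0.1022 0.1992] [179.9373   0.002   89.9969] 0.08571090863628583
[[277.7572 199.8475]
 [432.4819 279.3461]]
[[ 436.0317  279.1473  379.     2223.        0.6218    0.0171]
 [ 280.1538  201.2491  239.5    1125.        0.4622    0.1004]
 [ 470.9289  199.0033  905.     3832.        0.6409    0.1029]
 [ 516.8537   82.0035 2033.     7167.        0.6617    0.2061]]
```

View pics/w6.png

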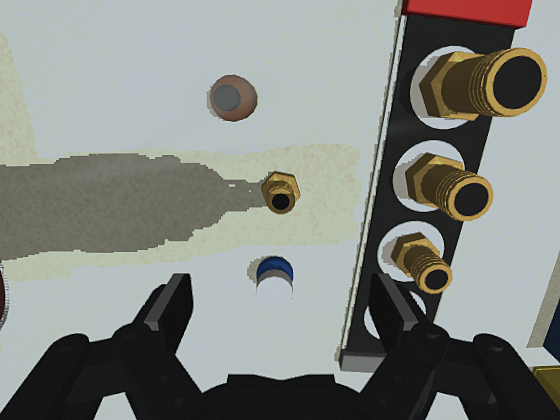

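Wrist view: the tiny coupling's bore is at (280,201), on the finger midline. The bottle is at (233,97), well clear, and three couplings stand on the marks at right. Descending.

>>> jog_arm([
  {"gripper": 1,"delta_pos": [-0.1,0,3.5],"rotation": [0,0,0]},
  {"gripper": 1,"delta_pos": [0,0,4],"rotation": [0,0,0]},
  {"gripper": 1,"delta_pos": [0,0,4],"rotation": [0,0,0]},
  {"gripper": 1,"delta_pos": [0,0,2.9],"rotation": [0,0,0]},
  {"gripper": 1,"delta_pos": [0,0,1.3],"rotation": [0,0,0]},
  {"gripper": 1,"delta_pos": [0,0,0],"rotation": [0,0,0]},
  {"gripper": 0,"delta_pos": [0,0,0],"rotation": [0,0,0]},
  {"gripper": 0,"delta_pos": [0,0,0],"rotation": [0,0,0]},
])

```text
time: 20.6
tcp_pos: [0.4612, 0.1014, 0.0427]
orientation: [179.9, -0.0, 90.0]
contact_force: [0.7, 0.1, -0.0]
width: 0.0587
gripper_force: 0.0
```

>>> jog_arm([
  {"gripper": 0,"delta_pos": [0,0,0],"rotation": [0,0,0]},
  {"gripper": 0,"delta_pos": [0,0,0],"rotation": [0,0,0]},
  {"gripper": 0,"delta_pos": [0,0,0],"rotation": [0,0,0]},
  {"gripper": 0,"delta_pos": [0,0,0],"rotation": [0,0,0]},
  {"gripper": 0,"delta_pos": [0,0,0],"rotation": [0,0,0]},
])

```text
time: 21.1
tcp_pos: [0.4607, 0.1016, 0.0427]
orientation: [179.9, -0.0, 90.0]
contact_force: [-0.1, -0.3, 7.4]
width: 0.0243
gripper_force: 58.4
```

>>> jog_arm([
  {"gripper": 0,"delta_pos": [0,0,-2],"rotation": [0,0,0]},
  {"gripper": 0,"delta_pos": [0,0,-4],"rotation": [0,0,0]},
  {"gripper": 0,"delta_pos": [0,0,-4],"rotation": [0,0,0]},
  {"gripper": 0,"delta_pos": [0,0,-2],"rotation": [0,0,0]},
  {"gripper": 0,"delta_pos": [-1.5,1.2,0],"rotation": [0,0,0]},
  {"gripper": 0,"delta_pos": [-2.5,2.2,0],"rotation": [0,0,0]},
  {"gripper": 0,"delta_pos": [-2.5,2.2,0],"rotation": [0,0,0]},
  {"gripper": 0,"delta_pos": [-2.5,2.2,0],"rotation": [0,0,0]},
])

```text
time: 21.9
tcp_pos: [0.5388, 0.0107, 0.1622]
orientation: [180.0, 0.0, 90.1]
contact_force: [0.7, 0.7, -1.5]
width: 0.024
gripper_force: 59.4
```

>>> jog_arm([
  {"gripper": 0,"delta_pos": [-2.5,2.2,0],"rotation": [0,0,0]},
  {"gripper": 0,"delta_pos": [-2.5,2.2,0],"rotation": [0,0,0]},
  {"gripper": 0,"delta_pos": [-1.4,1.4,0],"rotation": [0,0,0]},
  {"gripper": 0,"delta_pos": [0,0,0],"rotation": [0,0,0]},
  {"gripper": 0,"delta_pos": [0,0,0],"rotation": [0,0,0]},
])

```text
time: 22.4
tcp_pos: [0.5957, -0.0524, 0.1616]
orientation: [-179.9, -0.0, 90.0]
contact_force: [-0.6, 0.6, -1.9]
width: 0.0239
gripper_force: 59.4
```

Run:
```python
from h import *
np.set_printoptions(precision=4,suppress=True)
for i in range(3):
    d=viewer.get_image("scene"); s=arm.get_state(); print(s["tcp_pos"],s["orientation"],s["width"])
```

```text
[ 0.5954 -0.0519  0.1616] [-179.9426   -0.0246   90.0385] 0.024185318281058073
[ 0.5953 -0.0517  0.1618] [-179.9495   -0.0218   90.06  ] 0.02434819792789349
[ 0.5954 -0.0516  0.1619] [-179.9691   -0.0143   90.0769] 0.02413434656658395
```

Expected contact is at about z .053, so I'll lower to .056 and then creep down.

>>> jog_arm([
  {"gripper": 0,"delta_pos": [-0.1,0.2,2],"rotation": [0,0,0]},
  {"gripper": 0,"delta_pos": [0,0,3],"rotation": [0,0,0]},
  {"gripper": 0,"delta_pos": [0,0,3],"rotation": [0,0,0]},
  {"gripper": 0,"delta_pos": [0,0,1.5],"rotation": [0,0,0]},
  {"gripper": 0,"delta_pos": [0,0,0.8],"rotation": [0,0,0]},
  {"gripper": 0,"delta_pos": [0,0,0.3],"rotation": [0,0,0]},
  {"gripper": 0,"delta_pos": [0,0,0],"rotation": [0,0,0]},
])

```text
time: 23.25
tcp_pos: [0.5983, -0.0532, 0.0563]
orientation: [180.0, 0.0, 90.1]
contact_force: [0.4, -0.2, -1.3]
width: 0.0241
gripper_force: 59.4
```

>>> jog_arm([
  {"gripper": 0,"delta_pos": [0,0,0.15],"rotation": [0,0,0]},
  {"gripper": 0,"delta_pos": [0,0,0],"rotation": [0,0,0]},
])

```text
time: 23.45
tcp_pos: [0.5986, -0.0535, 0.055]
orientation: [179.9, 0.0, 90.0]
contact_force: [0.8, -0.3, -0.7]
width: 0.0241
gripper_force: 59.4
```

>>> jog_arm([
  {"gripper": 0,"delta_pos": [0,0,0.15],"rotation": [0,0,0]},
  {"gripper": 0,"delta_pos": [0,0,0],"rotation": [0,0,0]},
])

```text
time: 23.65
tcp_pos: [0.5982, -0.0534, 0.0529]
orientation: [180.0, 0.0, 90.0]
contact_force: [-1.0, -0.1, -1.6]
width: 0.0243
gripper_force: 59.4
```

>>> jog_arm([
  {"gripper": 0,"delta_pos": [0,0,0.1],"rotation": [0,0,0]},
  {"gripper": 0,"delta_pos": [0,0,0],"rotation": [0,0,0]},
])

```text
time: 23.85
tcp_pos: [0.5983, -0.0535, 0.0527]
orientation: [180.0, 0.0, 90.0]
contact_force: [-2.6, -0.1, 7.6]
width: 0.0241
gripper_force: 60.8
```

The tiny coupling has touched down. Releasing, rising and backing off so the scene can be checked.

>>> jog_arm([
  {"gripper": 1,"delta_pos": [0,0,0],"rotation": [0,0,0]},
  {"gripper": 1,"delta_pos": [0,0,0],"rotation": [0,0,0]},
  {"gripper": 1,"delta_pos": [0,0,0],"rotation": [0,0,0]},
  {"gripper": 1,"delta_pos": [0,0,0],"rotation": [0,0,0]},
  {"gripper": 1,"delta_pos": [0,0,-1.2],"rotation": [0,0,0]},
  {"gripper": 1,"delta_pos": [0,0,-4],"rotation": [0,0,0]},
  {"gripper": 1,"delta_pos": [0,0,-5],"rotation": [0,0,0]},
  {"gripper": 1,"delta_pos": [0,0,-5],"rotation": [0,0,0]},
])

```text
time: 24.65
tcp_pos: [0.5976, -0.0533, 0.2062]
orientation: [-180.0, -0.0, 90.0]
contact_force: [0.6, 0.5, 0.1]
width: 0.0852
gripper_force: 0.0
```

>>> jog_arm([
  {"gripper": 1,"delta_pos": [-4,-2,0],"rotation": [0,0,0]},
  {"gripper": 1,"delta_pos": [-4,-2,0],"rotation": [0,0,0]},
  {"gripper": 1,"delta_pos": [-4,-2,0],"rotation": [0,0,0]},
  {"gripper": 1,"delta_pos": [-4,-2,0],"rotation": [0,0,0]},
  {"gripper": 1,"delta_pos": [-4,-2,0],"rotation": [0,0,0]},
  {"gripper": 1,"delta_pos": [-4,-2,0],"rotation": [0,0,0]},
  {"gripper": 1,"delta_pos": [0,0,0],"rotation": [0,0,0]},
  {"gripper": 1,"delta_pos": [0,0,0],"rotation": [0,0,0]},
])

```text
time: 25.45
tcp_pos: [0.4778, -0.2943, 0.2045]
orientation: [180.0, 0.0, 89.9]
contact_force: [0.4, 0.4, 0.1]
width: 0.0854
gripper_force: 0.0
```

Run:
```python
from h import *
np.set_printoptions(precision=4,suppress=True)
M=[(.6191,.2014),(.6122,.1167),(.6055,.0316),(.5986,-.053)]; T=[(.6169,.2025),(.6098,.1176),(.603,.0331),(.596,-.0521)]; H=[.1,.085,.07,.055]
for n,R in(("scene",M),("top",T)):
    d=viewer.get_image(n); b=bores(d); b=b[b[:,2]>15]
    for m,h in zip(R,H):
        e=plane(d,b[:,:2],h)-m; i=np.argmin((e**2).sum(1)); print(n,h,e[i]*1000,b[i])
    cv2.imwrite(f"pics/{n}9.png",d["color"][:,:,::-1])
s=arm.get_state();print(s["time"],s["tcp_pos"],s["joint_velocities"])
```

```text
scene 0.1 [1.2771 0.8393] [378.6541 173.4041 172.     806.5   ]
scene 0.085 [ 0.7201 -1.2035] [344.2398 200.4045 126.5    647.    ]
scene 0.07 [0.2821 1.9018] [310.0952 227.2316  77.     533.    ]
scene 0.055 [-0.3915 -0.8478] [272.3178 256.5     43.     337.    ]
top 0.1 [1.4273 0.8358] [217.2358 166.2497 155.5    435.    ]
top 0.085 [ 1.3536 -1.1657] [254.6683 169.6889 105.     288.    ]
top 0.07 [0.231  1.4544] [289.172  173.4365  63.     197.5   ]
top 0.055 [ 0.0248 -0.9239] [325.1042 176.7917  32.     127.    ]
25.55 [ 0.4786 -0.2928  0.2042] [ 0.9676  0.056  -0.144  -0.1918 -0.0412 -0.0804]
```

View pics/scene9.png

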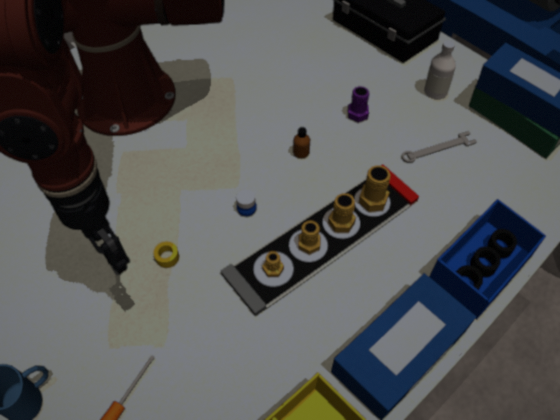

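Scene view: all four stand upright in size order from the red end, at (378,173), (344,200), (310,227) and (272,256), each within 2 mm of its mark. The bottle at (301,144) has not moved and the arm is clear.

```bash
python3 -c "
from workcell import order
print(order.close_job())"
```

```text
the job is handed in; nothing more can be done
None
```

The four couplings stand upright on their marks, largest at the red end down to smallest at the grey end and each within about 2 mm in both camera views; the bottle was not disturbed, and the job was handed in at about 25.6 s, with no verdict shown.

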